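Clear the lock-up material off the slab into its trays

TASK

Put the four loose pieces on the slab (the long and the short furniture, the quoin and the gauge's measuring foot) back into the trays that hold their own kind: each on the tray floor in the free space beside the stock, the foot standing upright and the oblong pieces flat and lengthways like the stock beside them. Set each one down gently rather than dropping it, let go, and leave the green rubber bar and the roll of yellow tape lying where they are.

Things in the scene. Friction and masses are not known exactly. Their poses are not given: they have to be found in the camera images.
- long_mid (a point): Long spacing furniture: aluminium bar with a ribbed trough along its top, 100 mm long, 30 wide, 22 high, about 85 g. It starts on the dark cast slab (top 15 mm above the bench). Point at its centre, 11 mm above its underside; x along the length, y across the width, z up.
- short_mid (a point): Short spacing furniture: same aluminium section, 50 mm long, 30 wide, 22 high, about 45 g. It starts on the dark cast slab (top 15 mm above the bench). Point at its centre, 11 mm above its underside; x along the length, y across the width, z up.
- quoin_mid (a point): Quoin (expanding lock-up wedge): oblong steel block, 75 mm long, 28 wide, 20 high, with two round brass cam heads and a round key hole on top, about 200 g. It starts on the dark cast slab (top 15 mm above the bench). Point at its centre, 10 mm above its underside; x along the length, y across the width, z up.
- foot_mid (a point): Spare measuring foot of the thickness gauge: round steel pad, 38 mm diameter, 20 mm high, with a 14 mm shank standing 16 mm above it (36 mm in all), about 190 g, upright; grip it round the pad. It starts on the dark cast slab (top 15 mm above the bench). Point on its axis, half-way up, 18 mm above its underside; z up along the shank.
- tray_long_free (a point): Plywood tray (fixed, 138 x 118 mm, 4 mm walls rising 23 mm above its inner floor) in the bench case, holding one long (100 mm) furniture piece along its +y wall. Point on the inner floor, at the middle of the free lane beside the stock: 65 mm to the end walls along +-x, 40 mm to the -y wall, the stock leaves 38 mm on the +y side, over the lane's whole length. x along the lane, y towards the stock, z up.
- tray_short_free (a point): Plywood tray (fixed, 138 x 118 mm, 4 mm walls rising 23 mm above its inner floor) in the bench case, holding two short (50 mm) furniture pieces end to end along its +y wall. Point on the inner floor, at the middle of the free lane beside the stock: 65 mm to the end walls along +-x, 40 mm to the -y wall, the stock leaves 37 mm on the +y side. x along the lane, y towards the stock, z up.
- tray_quoin_free (a point): Plywood tray (fixed, 138 x 118 mm, 4 mm walls rising 23 mm above its inner floor) in the bench case, holding one quoin along its +y wall. Point on the inner floor, at the middle of the free lane beside the stock: 65 mm to the end walls along +-x, 40 mm to the -y wall, the stock leaves 40 mm on the +y side. x along the lane, y towards the stock, z up.
- tray_foot_free (a point): Plywood tray (fixed, 138 x 118 mm, 4 mm walls rising 23 mm above its inner floor) in the bench case, holding two measuring feet, at its ends, along its +y wall. Point on the inner floor, at the middle of the free lane beside the stock: 65 mm to the end walls along +-x, 40 mm to the -y wall, stock feet (radius 19 mm) at x = +-42, y = +49 mm. x along the lane, y towards the stock, z up.
- rubber_bar_mid (a point): Loose bystander: green ejection-rubber bar, 85 x 16 x 16 mm, lying in the middle of the slab. Point at its centre; x along its length.
- tape_roll_mid (a point): Loose bystander: roll of yellow tape lying flat near the far edge of the slab, 54 mm outside diameter, 19 mm high. Point at its centre.
Things that resemble listed ones, but are neither listed nor needed, are in the scene too. What is shaped like the part that bears short_mid but turquoise is not meant.

How it is judged:
By the outcome, as a careful person would: the job done as asked, in the order asked, and still so for the second after the job is handed in, with the robot touching nothing.
It also fails if it takes over 115 s, if anything falls off the work surface, if the arm or the gripper's body presses on something with over 40 N, if the wrist force passes 120 N, or if a joint passes its speed limit or range.

ROBOT

A 7-joint arm with a two-finger parallel gripper is mounted at the origin on the work surface. World frame = base frame: x ahead of the robot, y to its left, z up, the work surface at z = 0. Lengths are in m, angles in rad, forces in N, time in s.
With the tool pointing down it reaches from about 0.4 to 0.875 m from the base axis. Payload 6.5 kg.
Tool frame: the origin (TCP) lies midway between the tips of the shut fingers; the grasp point (between the pads) lies 19 mm behind it; z points along the fingers, y is the direction in which the jaws open and shut (so a half turn about z gives the same grasp; the last joint's range is limited). The gripper opens to 88 mm and grips with 3 to 60 N. Pads are 18 mm wide; open, the fingers measure 123 mm over their backs; the gripper's body (75 mm by 187 mm) begins 45 mm behind the grasp point.
Start: joints at [-1.366, 0.536, -0.004, 1.538, 0.003, 1.067, -0.071], TCP at [0.174, 0.626, 0.239] pointing down, gripper open.
Joint ranges: [-2.7, 2.7], [-0.37, 2.16], [-1.27, 1.26], [0.24, 2.4], [-1.31, 4.45], [0.19, 1.91], [-2.76, 2.76]. Speed limits (rad/s): [2.39, 2.39, 3.14, 3.14, 3.14, 3.14, 3.14].

INTERFACE

Orientations are given as [roll, pitch, yaw] about the fixed x, y, z axes, in that order (R = Rz(yaw) Ry(pitch) Rx(roll)).
In Python, from plant import bot gives the robot as it stands. The module is installed in compiled form; this text tells all that it offers.
- The arm moves only by the shell command python3 -m crank 'ROWS' [FORCE]. ROWS is JSON, a list of rows, each a list of 3 entries, a list of its own where there are three numbers: the turn, a rotation vector about the world's x, y, z in degrees, then the shift along the world's x, y, z in cm, then the opening, from 0 (shut) to 1 (fully open). A call has 1 to 8 rows; each row is the pose to reach, as a shift and turn from the pose commanded when the call began; what a row does not reach only later rows make up. A row lasts 1/12 s, in which the tool goes at most 41.7 mm and 7.16 degrees, less where a joint would pass 70% of its speed; a pose out of reach is approached as far as the arm can. A call with a gripper value outside its range is refused whole. The fingers move at their own pace and stop on an object; FORCE is the grip in N (left out, the last holds). Time passes only in rows, so rows that repeat a pose let the fingers close. It gives the time, the measured TCP pose, the force and the opening at its end, in the units of the state.
- bot.get_state(): the state, without advancing time (a new reading comes with each control period).
- bot.grab_frame(name): name is "side" or "top" or "wrist"; returns a dict with "color" (420x560x3 uint8, red, green, blue), "depth" (420x560 float32, m along the optical axis (not along the pixel's ray), 0 where there is no reading), "camera_matrix" (3x3 intrinsics, pixels), "position" and "orientation" of the camera in the world. Camera axes: x right, y down, z forward; pixel columns grow to the right and rows downward; lengths in m; the calibration is good to about 2 mm. A picture is of the moment at which its call begins.
- bot.hand_in(): hands the job in, once; it reports no verdict.
The state is a dict: "time": time; "qpos": joint angles; "qd": joint speeds; "effort": joint torques, N m; "eef_pos": TCP position; "tool_rot": TCP orientation; "contact_force": force on the tool from outside, world axes, zero at the start; "ft_torque": the same for the moment, N m; "opening": finger opening in m.
Only numpy, scipy, OpenCV 4.12 (cv2) and the standard library are available. Lean on these libraries where they do the work, as an engineer would, in place of code of your own. Each camera call takes 0.05 s, during which the arm holds its last target.

## Working session

There is one attempt and no reset: what is moved stays moved. The work goes in short steps, Python scripts to look and compute and a shell command to move; the robot and the scene stay as the last step left them, time stands still between calls to the robot, and variables do not carry over. Pictures are saved under pics/ and viewed, and the job is handed in when it is done.

```bash
mkdir -p pics; ls; python3 - <<'E'
from plant import bot
import cv2,numpy as np
s=bot.get_state()
for k,v in s.items(): print(k,np.round(v,3))
for n in ["side","top","wrist"]:
    f=bot.grab_frame(n)
    cv2.imwrite(f"pics/{n}0.png",f["color"][:,:,::-1])
    np.savez(f"pics/{n}0.npz",**f)
    print(n,np.round(f["camera_matrix"],1).tolist(),np.round(f["position"],3),np.round(f["orientation"],3))
E
```

```text
pics
time 0.0
qpos [-1.366  0.537 -0.004  1.539  0.003  1.067 -0.071]
qd [ 0.001  0.001 -0.     0.001  0.001  0.001  0.   ]
effort [-0.000e+00 -5.710e+01  9.910e-01 -2.516e+01 -5.600e-02  1.800e-02
  0.000e+00]
eef_pos [0.174 0.626 0.238]
tool_rot [-3.14   0.     2.871]
contact_force [-0.574 -0.028  0.715]
ft_torque [-0.016 -0.029 -0.012]
opening 0.088
side [[411.4, 0.0, 282.0], [0.0, 411.4, 209.1], [0.0, 0.0, 1.0]] [ 0.313 -0.515  0.604] [-2.253 -0.014 -0.398]
top [[385.5, 0.0, 280.8], [0.0, 385.5, 210.3], [0.0, 0.0, 1.0]] [0.548 0.083 0.914] [-3.093 -0.026 -1.541]
wrist [[308.0, 0.0, 277.1], [0.0, 308.0, 212.9], [0.0, 0.0, 1.0]] [0.097 0.648 0.384] [2.831e+00 2.000e-03 1.300e+00]
```

View pics/top0.png

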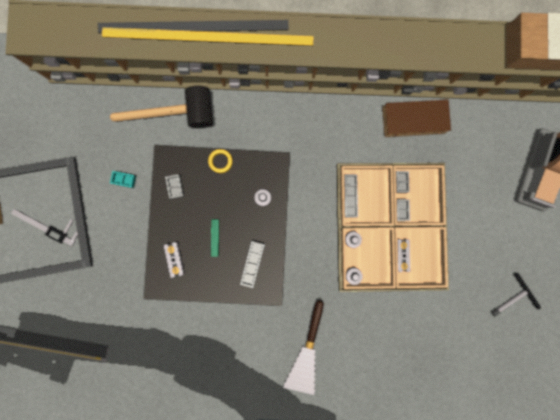

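View pics/side0.png

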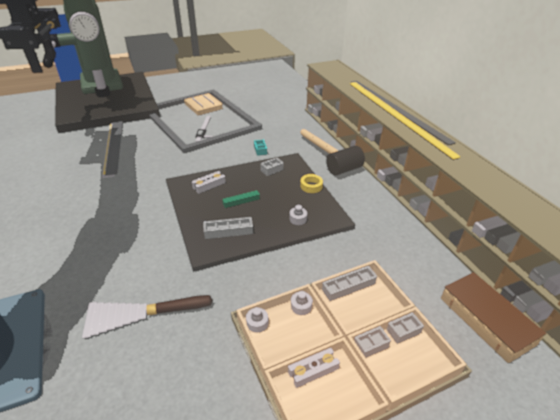

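View pics/wrist0.png

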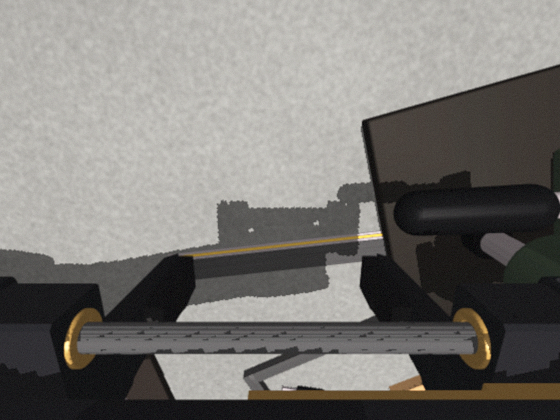

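The top view shows the slab (150-290, 145-305). On it are the short piece (174,187), foot (263,198), quoin (173,260), long piece (253,265), rubber bar (215,238) and tape (220,161). The case is at (338-447, 163-290). Next I'll enlarge both areas.

```bash
cat > h.py <<'E'
import numpy as np,cv2
from scipy.spatial.transform import Rotation as R
def pts(f):
    K=f["camera_matrix"];d=f["depth"];h,w=d.shape
    u,v=np.meshgrid(np.arange(w),np.arange(h))
    P=np.stack([(u-K[0,2])/K[0,0]*d,(v-K[1,2])/K[1,1]*d,d],-1)
    return P@R.from_euler('xyz',f["orientation"]).as_matrix().T+f["position"]
def rect(P,mask,z0,z1):
    m=mask&(P[...,2]>z0)&(P[...,2]<z1)
    n,l,st,c=cv2.connectedComponentsWithStats(m.astype(np.uint8))
    out=[]
    for i in range(1,n):
        if st[i,4]<40: continue
        q=P[l==i]
        r=cv2.minAreaRect((q[:,:2]*1000).astype(np.float32))
        out.append((np.round(c[i]),st[i,4],np.round(r[0],1),np.round(r[1],1),round(r[2],1),np.round(np.percentile(q[:,2],[5,50,95])*1000,1)))
    return out
E
python3 - <<'E'
from h import *
f=dict(np.load("pics/top0.npz"))
P=pts(f)
c=f["color"][:,:,::-1]
cv2.imwrite("pics/slab.png",cv2.resize(c[140:310,140:300],None,fx=3.5,fy=3.5,interpolation=cv2.INTER_CUBIC))
cv2.imwrite("pics/case.png",cv2.resize(c[155:300,330:455],None,fx=4,fy=4,interpolation=cv2.INTER_CUBIC))
print(P[100+200,100],P[150,320],P[280,220],P[220,300], P[210,380],P[275,380],P[210,430],P[275,430])
m=np.zeros(P.shape[:2],bool);m[148:303,152:286]=1
for o in rect(P,m,.023,.08):print(*o)
m[:]=0;m[160:293,335:450]=1
print("case")
for o in rect(P,m,.014,.08):print(*o)
E
```

```text
[0.37151015 0.47373531 0.00052099] [ 0.74060407 -0.02942945 -0.00107781] [0.42653445 0.19653007 0.01391779] [ 0.57101102  0.01413267 -0.0012514 ] [ 0.60015828 -0.17432262  0.00840463] [ 0.44732474 -0.17655931  0.00961433] [ 0.6041093  -0.29584438  0.00402076] [ 0.45018466 -0.29615049  0.00716418]
[219. 161.] 240 [701.1 205.4] [52.4 52.3] 49.2 [26.9 32.1 35.1]
[174. 186.] 287 [638.2 307.8] [50.  30.6] 13.9 [23.7 30.7 37.6]
[262. 197.] 211 [619.  105.3] [34.6 36.7] 2.2 [31.9 34.7 50.1]
[214. 237.] 267 [524.6 211.1] [84.4 15.7] 2.2 [26.9 29.8 32.4]
[173. 260.] 439 [471.9 302.1] [74.4 28.8] 14.1 [27.9 33.7 36.4]
[251. 265.] 502 [466.5 124.1] [ 30.  100.2] 77.0 [23.4 27.4 37.5]
case
[387. 225.] 5412 [ 562.2 -200.8] [300.  257.7] 2.0 [15.8 26.5 31.8]
```

```bash
sleep 0
```

```text
(no output)
```

View pics/slab.png

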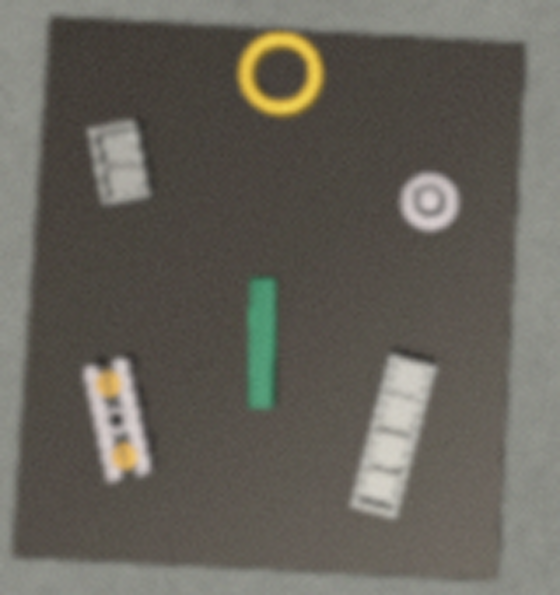

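View pics/case.png

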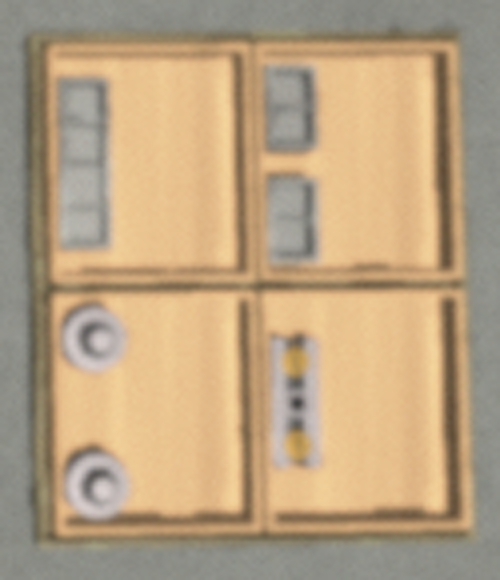

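```bash
python3 - <<'E'
from h import *
f=dict(np.load("pics/top0.npz"));P=pts(f)
# long axis headings of pieces via box points
m=np.zeros(P.shape[:2],bool);m[148:303,152:286]=1
mm=m&(P[...,2]>.023)
n,l,st,c=cv2.connectedComponentsWithStats(mm.astype(np.uint8))
for i in range(1,n):
    if st[i,4]<40: continue
    b=cv2.boxPoints(cv2.minAreaRect((P[l==i][:,:2]*1000).astype(np.float32)))
    e=[b[1]-b[0],b[2]-b[1]];e=max(e,key=np.linalg.norm)
    # PCA
    q=P[l==i][:,:2];w,v=np.linalg.eigh(np.cov(q.T));a=v[:,1]
    print(np.round(c[i]),"axis deg",round(np.degrees(np.arctan2(e[1],e[0]))%180,1),"pca",round(np.degrees(np.arctan2(a[1],a[0]))%180,1))
# case: heights in a coarse profile
for r in (180,195,210,240,255,275):
    print(r,[(u,int(P[r,u,2]*1000)) for u in range(334,452,3)])
E
```

```text
[219. 161.] axis deg 46.2 pca 38.5
[174. 186.] axis deg 61.5 pca 47.4
[262. 197.] axis deg 92.2 pca 80.8
[214. 238.] axis deg 92.3 pca 0.8
[251. 264.] axis deg 163.9 pca 166.1
[173. 260.] axis deg 104.5 pca 12.3
180 [(334, 1), (337, 17), (340, 6), (343, 30), (346, 18), (349, 18), (352, 14), (355, 26), (358, 8), (361, 6), (364, 8), (367, 4), (370, 7), (373, 6), (376, 5), (379, 4), (382, 6), (385, 4), (388, 11), (391, 29), (394, 29), (397, 31), (400, 18), (403, 17), (406, 18), (409, 7), (412, 6), (415, 9), (418, 8), (421, 4), (424, 7), (427, 7), (430, 2), (433, 5), (436, 5), (439, 13), (442, 30), (445, -1), (448, -3), (451, -1)]
195 [(334, 0), (337, 15), (340, 7), (343, 27), (346, 26), (349, 25), (352, 24), (355, 26), (358, 7), (361, 5), (364, 10), (367, 8), (370, 8), (373, 4), (376, 6), (379, 8), (382, 8), (385, 7), (388, 10), (391, 29), (394, 29), (397, 5), (400, 6), (403, 8), (406, 4), (409, 8), (412, 3), (415, 7), (418, 8), (421, 3), (424, 6), (427, 7), (430, 8), (433, 10), (436, 5), (439, 11), (442, 27), (445, 17), (448, -3), (451, -1)]
210 [(334, -3), (337, 10), (340, 5), (343, 2
[... 937 characters left out ...]
(373, 8), (376, 3), (379, 6), (382, 9), (385, 5), (388, 4), (391, 22), (394, 23), (397, 25), (400, 29), (403, 29), (406, 28), (409, 25), (412, 3), (415, 5), (418, 5), (421, 5), (424, 7), (427, 8), (430, 914), (433, 6), (436, 11), (439, 7), (442, 19), (445, 29), (448, 0), (451, 0)]
275 [(334, -3), (337, 0), (340, 20), (343, 26), (346, 27), (349, 23), (352, 34), (355, 41), (358, 26), (361, 27), (364, 8), (367, 6), (370, 4), (373, 7), (376, 9), (379, 5), (382, 7), (385, 5), (388, 5), (391, 21), (394, 30), (397, 29), (400, 8), (403, 7), (406, 6), (409, 6), (412, 5), (415, 5), (418, 5), (421, 6), (424, 7), (427, 5), (430, 7), (433, 7), (436, 5), (439, 9), (442, 11), (445, 29), (448, 1), (451, 0)]
```

```bash
cat >> h.py <<'E'
def ray(f,u,v,z):
    K=f["camera_matrix"];d=np.array([(u-K[0,2])/K[0,0],(v-K[1,2])/K[1,1],1.])
    d=R.from_euler('xyz',f["orientation"]).as_matrix()@d;p=f["position"]
    return (p+d*(z-p[2])/d[2])[:2]*1000
def boxfit(P,m):
    b=cv2.minAreaRect((P[m][:,:2]*1000).astype(np.float32));bp=cv2.boxPoints(b)
    e=max([bp[1]-bp[0],bp[2]-bp[1]],key=np.linalg.norm)
    return np.round(b[0],1),np.round(b[1],1),round((np.degrees(np.arctan2(e[1],e[0]))+90)%180-90,1)
E
python3 - <<'E'
from h import *
f=dict(np.load("pics/top0.npz"))
c=lambda x,y,z=.029:ray(f,330+(x+.5)/4-.5,155+(y+.5)/4-.5,z).round(1)
for n,a in dict(L0=(50,47),M0=(253,45),R0=(458,42),L1=(54,288),M1=(258,286),R1=(465,284),L2=(58,530),M2=(263,529),R2=(471,527)).items(): print(n,c(*a))
print("stock long corners z.028",[c(*a,.028) for a in [(60,78),(107,78),(107,248),(62,248)]])
print("stock short",[c(*a,.028) for a in [(267,66),(314,68),(317,150),(268,148),(268,174),(316,176),(319,262),(270,260)]])
print("quoin",[c(*a,.026) for a in [(271,336),(315,336),(321,466),(276,466)]])
s=lambda x,y,z:ray(f,140+(x+.5)/3.5-.5,140+(y+.5)/3.5-.5,z)
def ob(n,cs,z):
    q=np.array([s(*a,z) for a in cs]); e=(q[0]+q[1]-q[2]-q[3])/2;w=(q[1]+q[2]-q[0]-q[3])/2
    print(n,q.mean(0).round(1),np.linalg.norm(e).round(1),np.linalg.norm(w).round(1),"heading",np.degrees(np.arctan2(e[1],e[0])).round(1))
ob("long",[(391,354),(437,366),(397,518),(350,506)],.037)
ob("short",[(87,127),(135,119),(150,198),(103,206)],.037)
ob("quoin",[(83,367),(127,358),(151,473),(108,482)],.035)
print("foot",s(430,201,.051).round(1),s(430,202,.035).round(1))
E
```

```text
L0 [697.7 -78.2]
M0 [ 702.9 -196.9]
R0 [ 708.7 -317.7]
L1 [558.  -83.5]
M1 [ 562.6 -202. ]
R1 [ 567.4 -323.1]
L2 [419.7 -88.8]
M2 [ 423.3 -207. ]
R2 [ 427.6 -327.7]
stock long corners z.028 [array([679.9, -84.6]), array([ 680.8, -112. ]), array([ 582., -114.]), array([581.2, -87.9])]
stock short [array([ 691. , -205.7]), array([ 690.7, -233.3]), array([ 642.8, -235.7]), array([ 643., -207.]), array([ 627.9, -207.2]), array([ 627.6, -235.4]), array([ 577.6, -237.8]), array([ 577.9, -209.1])]
quoin [array([ 533.9, -211. ]), array([ 534.7, -236.7]), array([ 459.9, -241.2]), array([ 459.2, -215. ])]
long [467.1 122.6] 100.9 31.0 heading -13.1
short [638.4 306.4] 52.5 31.0 heading 13.4
quoin [472.2 300.8] 75.6 28.3 heading 14.4
foot [618.6 103.7] [619.2 104.1]
```

```bash
python3 -m crank '[[[0,0,0],[1.8,-3.1,0],1],[[0,0,0],[3.6,-6.2,0],1],[[0,0,0],[5.4,-9.3,0],1],[[0,0,0],[7.3,-12.5,0],1],[[0,0,0],[9.1,-15.6,0],1],[[0,0,0],[11,-18.8,0],1],[[0,0,0],[12.8,-22,0],1],[[0,0,0],[14.6,-25.1,0],1]]' 30
```

```text
time: 0.82
eef_pos: [0.3204, 0.3734, 0.2386]
tool_rot: [-3.141, -0.0, 2.871]
contact_force: [0.8, 0.4, -0.3]
opening: 0.0879
```

```bash
python3 -m crank '[[[0,0,0],[1.8,-3.1,0],1],[[0,0,0],[3.6,-6.2,0],1],[[0,0,0],[5.4,-9.3,0],1],[[0,0,0],[7.3,-12.5,0],1],[[0,0,0.4],[9.1,-15.6,-1],1],[[0,0,0.8],[11,-18.8,-2],1],[[0,0,1.2],[12.8,-22,-4],1],[[0,0,1.5],[14.6,-25,-5],1]]'
cat > look.py <<'E'
import sys;from h import *;from plant import bot
n,cam=sys.argv[1],sys.argv[2]
f=bot.grab_frame(cam);np.savez(f"pics/{n}.npz",**f)
cv2.imwrite(f"pics/{n}.png",f["color"][:,:,::-1])
s=bot.get_state();print(round(s["time"],2),np.round(s["eef_pos"],4),np.round(s["tool_rot"],3),np.round(s["contact_force"],1),s["opening"])
E
python3 look.py w1 wrist
```

```text
time: 1.48
eef_pos: [0.4657, 0.1232, 0.1874]
tool_rot: [-3.141, -0.001, 2.897]
contact_force: [-0.5, -0.0, -0.3]
opening: 0.0887
1.53 [0.4684 0.116  0.1864] [-3.137e+00  1.000e-03  2.890e+00] [ 1.5 -5.8 -1.2] 0.08823524692865298
```

View pics/w1.png

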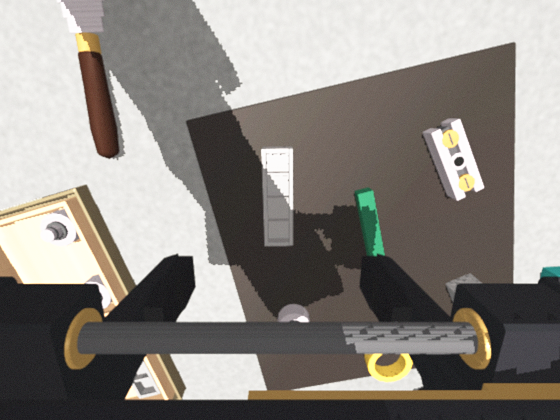

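```bash
cat > seg.py <<'E'
import sys;from h import *
# usage: seg.py npz u0 v0 u1 v1 zmin zmax
f=dict(np.load("pics/%s.npz"%sys.argv[1]));P=pts(f);u0,v0,u1,v1=map(int,sys.argv[2:6]);a,b=map(float,sys.argv[6:8])
m=np.zeros(P.shape[:2],bool);m[v0:v1,u0:u1]=1
m&=(P[...,2]>a)&(P[...,2]<b)
n,l,st,_=cv2.connectedComponentsWithStats(m.astype(np.uint8))
i=1+np.argmax(st[1:,4]);print(boxfit(P,l==i),st[i],np.percentile(P[l==i][:,2],[5,50,95]).round(4))
E
python3 seg.py w1 245 140 310 255 .024 .06
python3 - <<'E'
from h import *
f=dict(np.load("pics/w1.npz"))
q=np.array([ray(f,*a,.037) for a in [(263,148.5),(293,148.5),(293,246),(264,246)]]);e=q[0]+q[1]-q[2]-q[3]
print(q.round(1),q.mean(0),np.degrees(np.arctan2(e[1],e[0])))
E
```

```text
(array([466.7, 124.1]), array([ 30. , 100.4]), np.float32(-13.0)) [ 262  147   32   99 2886] [0.0243 0.0282 0.0377]
[[415.  122.2]
 [421.9 149.8]
 [519.7 127.1]
 [512.4  97.6]] [467.24021803 124.17600984] 166.35986350689438
```

```bash
python3 -m crank '[[[0,0,0.7],[0,0,-3],1],[[0,0,0.7],[0,0,-6],1],[[0,0,0.7],[0,0,-9],1],[[0,0,0.7],[0,0,-11],1],[[0,0,0.7],[0,0,-12],1],[[0,0,0.7],[0,0,-12],1],[[0,0,0.7],[0,0,-12],1]]'; python3 look.py w2 wrist
```

```text
time: 2.12
eef_pos: [0.466, 0.1254, 0.069]
tool_rot: [-3.141, -0.0, 2.909]
contact_force: [-0.0, -0.8, 0.5]
opening: 0.0885
2.17 [0.4666 0.1256 0.0697] [3.141e+00 1.000e-03 2.909e+00] [-0.3 -0.3  0.3] 0.08814902625185085
```

View pics/w2.png

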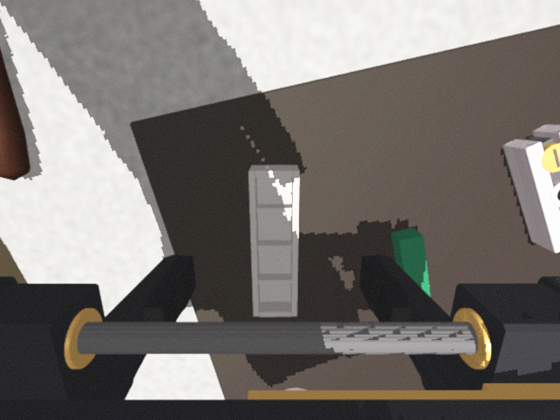

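```bash
python3 -m crank '[[[0,0,0],[0,-0.1,-1],0.6],[[0,0,0],[0,-0.1,-2.5],0.6],[[0,0,0],[0,-0.1,-4],0.6],[[0,0,0],[0,-0.1,-4.8],0.6],[[0,0,0],[0,-0.1,-5.2],0.6],[[0,0,0],[0,-0.1,-5.2],0.5]]' 20; python3 -m crank '[[[0,0,0],[0,0,0],0.2],[[0,0,0],[0,0,0],0.2],[[0,0,0],[0,0,0],0.2],[[0,0,0],[0,0,0],0.2],[[0,0,0],[0,0,0],0.2],[[0,0,0],[0,0,0],0.2]]' 20
```

```text
time: 2.67
eef_pos: [0.4657, 0.1242, 0.0164]
tool_rot: [-3.141, -0.0, 2.909]
contact_force: [0.0, 0.7, 0.0]
opening: 0.0504
time: 3.17
eef_pos: [0.4663, 0.1244, 0.0173]
tool_rot: [3.141, 0.001, 2.909]
contact_force: [-0.9, -0.6, 6.4]
opening: 0.0296
```

```bash
python3 -m crank '[[[0,0,0],[0,0,1],0.2],[[0,0,0],[0,0,3],0.2],[[0,0,0],[0,0,6],0.2],[[0,0,3],[0,0,9],0.2],[[0,0,6],[1,-2,12],0.2],[[0,0,9],[2.5,-4.5,13],0.2],[[0,0,12],[4.1,-7.1,13],0.2],[[0,0,15.5],[6,-10,13],0.2]]' 20; python3 -m crank '[[[0,0,0],[2,-3,0],0.2],[[0,0,0],[4,-6,0],0.2],[[0,0,0],[6,-9.5,0],0.2],[[0,0,0],[8,-13,0],0.2],[[0,0,0],[9.5,-16,0],0.2],[[0,0,0],[10.5,-17.5,0],0.2],[[0,0,0],[10.5,-17.7,0],0.2],[[0,0,0],[10.5,-17.7,0],0.2]]'; python3 look.py w3 wrist;python3 look.py t3 top
```

```text
time: 3.83
eef_pos: [0.5265, 0.0241, 0.1485]
tool_rot: [3.141, 0.002, -3.099]
contact_force: [0.7, 1.0, -0.5]
opening: 0.0301
time: 4.5
eef_pos: [0.6304, -0.1539, 0.1468]
tool_rot: [-3.141, -0.001, -3.106]
contact_force: [0.5, -0.2, -1.5]
opening: 0.0299
4.55 [ 0.6302 -0.1519  0.1467] [ 3.141e+00 -1.000e-03 -3.103e+00] [ 0.5 -0.1  0.2] 0.029717239663322365
4.6 [ 0.6302 -0.1509  0.1467] [ 3.140e+00 -1.000e-03 -3.102e+00] [-0.5  0.9 -0.6] 0.029847689094360075
```

View pics/w3.png

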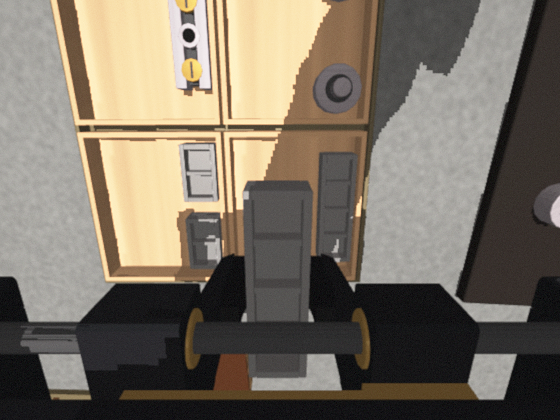

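View pics/t3.png

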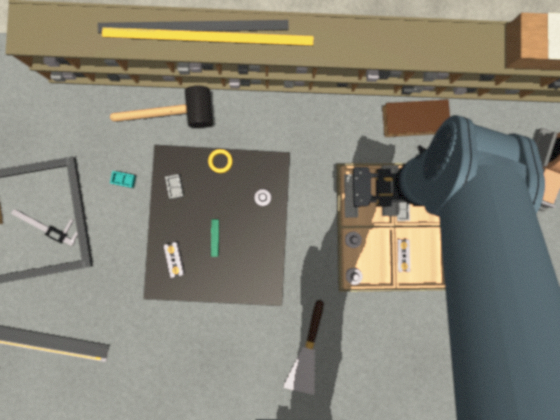

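```bash
python3 - <<'E'
import cv2
c=cv2.imread("pics/w3.png");cv2.imwrite("pics/w3c.png",cv2.resize(c[0:295,50:390],None,fx=2.3,fy=2,interpolation=cv2.INTER_CUBIC)[:590])
E
```

```text
(no output)
```

View pics/w3c.png

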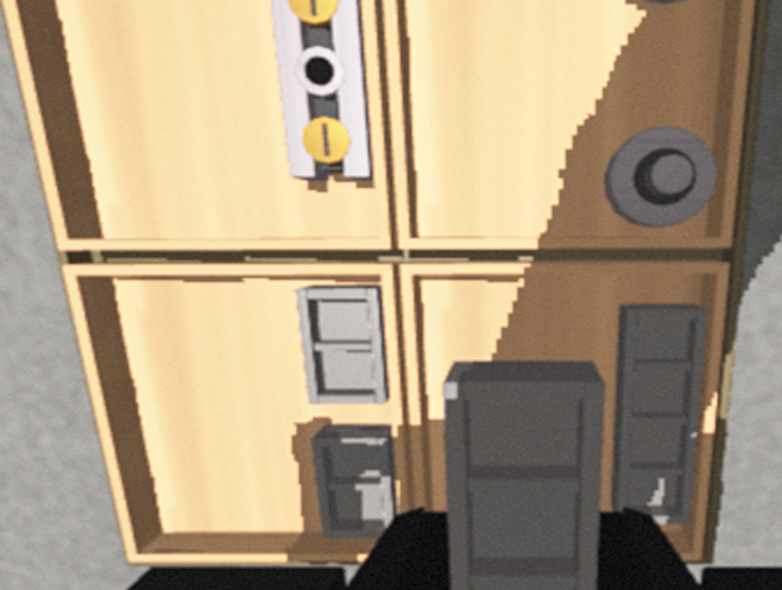

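```bash
python3 - <<'E'
from h import *
f=dict(np.load("pics/w3.npz"));P=pts(f)
def c(x,y,z): return ray(f,50+(x+.5)/2.3-.5,(y+.5)/2-.5,z).round(1)
# wall tops (z .029) 
print("long tray: -y wall top outer/inner",c(399,300,.029),c(414,300,.029)," +y wall inner/outer",c(713,300,.029),c(727,300,.029))
print(" end wall (-x) top outer/inner y550",c(550,258,.029),c(550,270,.029))
print(" stock corners",[c(*a,.028) for a in [(622,305),(703,307),(690,523),(613,515)]])
print("short tray: -y wall top", c(86,360,.029),c(99,360,.029)," +y wall",c(379,300,.029),c(393,300,.029)," -x end",c(250,264,.029),c(250,277,.029)," +x end",c(250,547,.029),c(250,562,.029))
print(" stock",[c(*a,.028) for a in [(298,287),(378,287),(386,402),(311,403)]],[c(*a,.028) for a in [(315,437),(389,427),(396,539),(322,536)]])
# flattened depth profiles at world x bins
for name,x0,x1,ya,yb in [("longL",.59,.62,-.205,-.07),("short",.62,.66,-.33,-.19),("quoin",.50,.52,-.335,-.19),("footx",.53,.54,-.21,-.08)]:
    m=(P[...,0]>x0)&(P[...,0]<x1)&(P[...,1]>ya)&(P[...,1]<yb)&(P[...,2]<.06)
    q=P[m]; y=q[:,1]-(q[:,0]-(x0+x1)/2)*np.tan(np.radians(2.2))
    b=np.arange(ya,yb,.003)
    print(name,[(int(round(1000*v)),int(1000*np.median(q[(y>=v)&(y<v+.003),2]))) for v in b if ((y>=v)&(y<v+.003)).sum()>3])
E
```

```text
long tray: -y wall top outer/inner [ 580.9 -200.7] [ 580.7 -195.2]  +y wall inner/outer [576.7 -85.6] [576.5 -80.4]
 end wall (-x) top outer/inner y550 [ 561.7 -146.1] [ 566.6 -145.9]
 stock corners [array([ 580.1, -118.6]), array([579.8, -88.6]), array([681.1, -82.5]), array([ 678.1, -114.6])]
short tray: -y wall top [ 610.9 -319.5] [ 610.7 -314.6]  +y wall [ 581.1 -208. ] [ 580.9 -202.9]  -x end [ 568.1 -254.2] [ 573.3 -254.6]  +x end [ 700.1 -264.9] [ 708.3 -265.5]
 stock [array([ 576.9, -237.8]), array([ 575.8, -208.5]), array([ 626. , -206.7]), array([ 627.6, -235.8])] [array([ 643.6, -235.1]), array([ 637.7, -205.8]), array([ 694.1, -204.1]), array([ 693.7, -234.8])]
longL [(-205, 30), (-202, 25), (-199, 30), (-196, 23), (-193, 7), (-190, 7), (-187, 7), (-184, 7), (-181, 7), (-178, 8), (-175, 8), (-172, 7), (-169, 8), (-166, 7), (-163, 7), (-160, 7), (-157, 7), (-154, 7), (-151, 7), (-148, 7), (-145, 7), (-142, 7), (-139, 8), (-136, 7), (-133, 7), (-130, 7), (-127, 7), (-124, 7), (-121, 7), (-118, 16), (-115, 29), (-112, 18), (-109, 18), (-106, 18), (-103, 18), (-100, 18), (-97
[... 916 characters left out ...]
5, 8), (-239, 28), (-236, 28), (-233, 27), (-230, 27), (-227, 27), (-224, 27), (-221, 28), (-218, 28), (-215, 28), (-212, 27), (-209, 30), (-206, 26), (-203, 30), (-200, 25), (-197, 7), (-194, 7), (-191, 7)]
footx [(-210, 30), (-207, 31), (-204, 23), (-201, 30), (-198, 18), (-195, 8), (-192, 7), (-189, 8), (-186, 7), (-183, 7), (-180, 7), (-177, 7), (-174, 7), (-171, 8), (-168, 7), (-165, 7), (-162, 7), (-159, 8), (-156, 8), (-153, 8), (-150, 7), (-147, 7), (-144, 7), (-141, 8), (-138, 7), (-135, 7), (-132, 7), (-129, 8), (-126, 27), (-123, 27), (-120, 28), (-117, 30), (-114, 35), (-111, 43), (-108, 43), (-105, 42), (-102, 30), (-99, 28), (-96, 28), (-93, 27), (-90, 8), (-87, 26), (-84, 30)]
```

```bash
python3 -m crank '[[[0,0,0],[0,-0.2,-2],0.2],[[0,0,0],[0.1,-0.3,-4.5],0.2],[[0,0,0],[0.1,-0.3,-7],0.2],[[0,0,0],[0.1,-0.3,-9],0.2],[[0,0,0],[0.1,-0.3,-10.5],0.2],[[0,0,0],[0.1,-0.3,-11.3],0.2],[[0,0,0],[0.1,-0.3,-11.3],0.2],[[0,0,0],[0.1,-0.3,-11.3],0.2]]'; python3 look.py w4 wrist
```

```text
time: 5.27
eef_pos: [0.6322, -0.1552, 0.0343]
tool_rot: [3.141, 0.0, -3.103]
contact_force: [0.1, 0.4, 0.1]
opening: 0.0299
5.32 [ 0.6327 -0.1555  0.0349] [-3.141e+00  2.000e-03 -3.103e+00] [-0.4 -0.1 -0.5] 0.029386976728098715
```

View pics/w4.png

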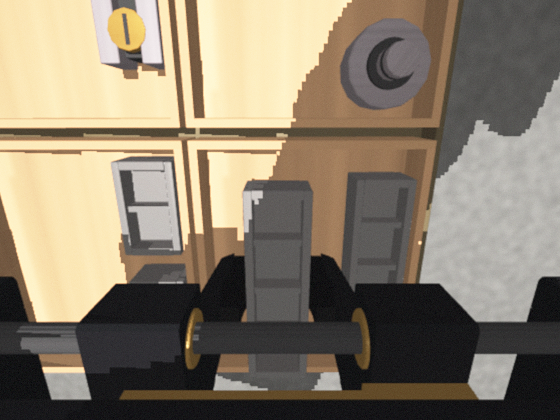

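```bash
python3 -m crank '[[[0,0,0],[0,0.1,-0.8],0.2],[[0,0,0],[0,0.1,-1.5],0.2],[[0,0,0],[0,0.1,-2],0.2],[[0,0,0],[0,0.1,-2.2],0.2],[[0,0,0],[0,0.1,-2.2],0.2]]'; python3 -m crank '[[[0,0,0],[0,0,-0.1],0.2],[[0,0,0],[0,0,-0.15],0.2],[[0,0,0],[0,0,-0.2],0.2],[[0,0,0],[0,0,-0.2],0.2]]'
```

```text
time: 5.73
eef_pos: [0.6313, -0.1546, 0.0109]
tool_rot: [3.141, -0.001, -3.103]
contact_force: [-0.6, -0.4, -1.2]
opening: 0.0298
time: 6.07
eef_pos: [0.632, -0.1548, 0.0104]
tool_rot: [-3.142, 0.0, -3.104]
contact_force: [-1.1, 0.3, 5.0]
opening: 0.0298
```

```bash
python3 -m crank '[[[0,0,0],[0,0,-0.05],0.2],[[0,0,0],[0,0,-0.05],0.2],[[0,0,0],[0,0,-0.05],0.2]]'
```

```text
time: 6.32
eef_pos: [0.632, -0.1548, 0.0104]
tool_rot: [3.141, 0.0, -3.104]
contact_force: [-3.7, 0.7, 9.0]
opening: 0.0297
```

Contact: the force rises while z holds still. I'll open a little, within the lane clearance, and lift.

```bash
python3 -m crank '[[[0,0,0],[0,0,0.05],0.38],[[0,0,0],[0,0,0.05],0.4],[[0,0,0],[0,0,0.05],0.4],[[0,0,0],[0,0,0.05],0.4]]';  python3 -m crank '[[[0,0,0],[0,0,0.3],0.4],[[0,0,0],[0,0,1],0.4],[[0,0,0],[0,0,2.5],0.4],[[0,0,0],[0,0,5],0.4],[[0,0,0],[0,0,8],0.4],[[0,0,0],[0,0,11],0.6],[[0,0,0],[0,0,14],0.8],[[0,0,0],[0,0,15],0.8]]'; python3 look.py w5 wrist
```

```text
time: 6.65
eef_pos: [0.6319, -0.1547, 0.0096]
tool_rot: [-3.142, 0.0, -3.103]
contact_force: [-0.3, 0.4, 0.2]
opening: 0.0348
time: 7.32
eef_pos: [0.6346, -0.1556, 0.1661]
tool_rot: [-3.14, 0.008, -3.104]
contact_force: [-0.0, 0.4, 1.1]
opening: 0.0532
7.37 [ 0.6348 -0.1556  0.1661] [-3.14   0.009 -3.104] [ 1.9 -0.1  0.3] 0.05702845268406975
```

View pics/w5.png

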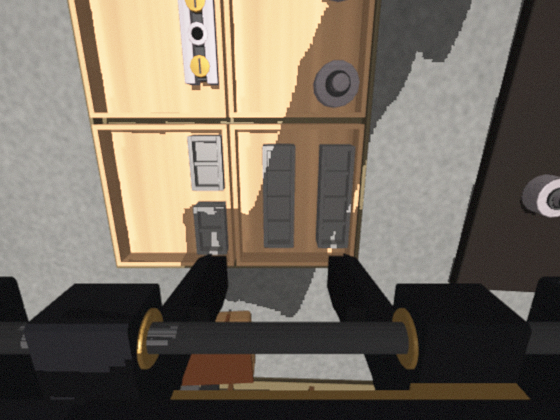

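```bash
python3 - <<'E'
from h import *
f=dict(np.load("pics/w5.npz"));P=pts(f)
for name,x0,x1,ya,yb in [("long",.60,.63,-.205,-.1),("short",.60,.62,-.33,-.23),("quoin",.50,.52,-.335,-.23)]:
    m=(P[...,0]>x0)&(P[...,0]<x1)&(P[...,1]>ya)&(P[...,1]<yb)&(P[...,2]<.06)
    q=P[m]; y=q[:,1]-(q[:,0]-(x0+x1)/2)*np.tan(np.radians(2.2))
    b=np.arange(ya,yb,.003)
    print(name,[(int(round(1000*v)),int(1000*np.median(q[(y>=v)&(y<v+.003),2]))) for v in b if ((y>=v)&(y<v+.003)).sum()>3 and abs(np.median(q[(y>=v)&(y<v+.003),2])-.0075)>.002])
E
python3 seg.py w5 255 135 302 255 .015 .05
python3 -m crank '[[[0,0,1.5],[0,3.5,0],0.8],[[0,0,3],[0,7,0],0.8],[[0,0,4.5],[0,10.5,0],0.8],[[0,0,6],[0,14,0],0.8],[[0,0,7.5],[0,17.5,0],0.8],[[0,0,9],[0.1,21,0],0.8],[[0,0,10.5],[0.2,24.5,0],0.8],[[0,0,11.3],[0.3,28,0],0.8]]'; python3 -m crank '[[[0,0,0],[0,3.5,0],0.8],[[0,0,0],[0,7,0],0.8],[[0,0,0],[0,10.5,0],0.8],[[0,0,0],[0,14,0],0.8],[[0,0,0],[0,16.5,0],0.8],[[0,0,0],[0,18,0],0.8],[[0,0,0],[0,18.2,0],0.8],[[0,0,0],[0,18.2,0],0.8]]'; python3 look.py w6 wrist
```

```text
long [(-205, 30), (-202, 26), (-199, 30), (-196, 26), (-172, 28), (-169, 29), (-166, 18), (-163, 18), (-160, 18), (-157, 18), (-154, 18), (-151, 17), (-148, 18), (-145, 28), (-142, 29), (-118, 12), (-115, 30), (-112, 22), (-109, 18), (-106, 18), (-103, 18)]
short [(-327, 20), (-321, 30), (-318, 25), (-315, 17), (-237, 30), (-234, 23), (-231, 18)]
quoin [(-332, 20), (-323, 31), (-320, 19), (-239, 28), (-236, 28), (-233, 28)]
(array([ 632.6, -153.9]), array([100.7,  30. ]), np.float32(2.2)) [ 263  144   33  104 3270] [0.017  0.0191 0.0306]
time: 8.03
eef_pos: [0.6341, 0.1269, 0.1591]
tool_rot: [-3.142, -0.001, -2.905]
contact_force: [1.0, 0.3, 0.1]
opening: 0.0704
time: 8.7
eef_pos: [0.6346, 0.3068, 0.1591]
tool_rot: [-3.141, -0.001, -2.906]
contact_force: [-0.3, -1.0, -0.0]
opening: 0.0703
8.75 [0.6352 0.305  0.1593] [-3.140e+00 -1.000e-03 -2.908e+00] [-0.1 -0.3  0.9] 0.07005631522680422
```

View pics/w6.png

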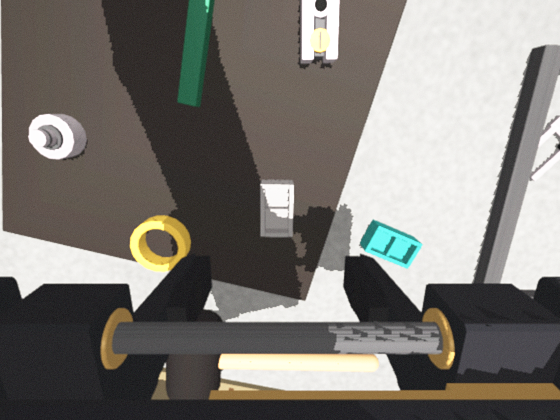

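```bash
python3 seg.py w6 250 170 305 250 .024 .05
python3 - <<'E'
from h import *
f=dict(np.load("pics/w6.npz"))
q=np.array([ray(f,*a,.037) for a in [(262,181),(294,180.5),(294,237),(261.5,236.5)]]);e=q[2]+q[3]-q[0]-q[1]
print(q.mean(0),np.degrees(np.arctan2(e[1],e[0])))
E
```

```text
(array([638.5, 308. ]), array([50.5, 29.6]), np.float32(13.3)) [ 261  181   33   56 1739] [0.0243 0.0307 0.0377]
[637.19674215 308.6562057 ] 13.341376963613135
```

```bash
python3 -m crank '[[[0,0,0],[0.3,0.2,-3],0.7],[[0,0,0],[0.3,0.2,-6],0.7],[[0,0,0],[0.3,0.2,-8.5],0.6],[[0,0,0],[0.3,0.2,-10.5],0.6],[[0,0,0],[0.3,0.2,-12],0.6],[[0,0,0],[0.3,0.2,-12.5],0.6],[[0,0,0],[0.3,0.2,-12.5],0.6]]'
```

```text
time: 9.33
eef_pos: [0.6377, 0.3072, 0.0337]
tool_rot: [-3.14, -0.002, -2.908]
contact_force: [-0.1, -0.4, -0.1]
opening: 0.0527
```

```bash
python3 -m crank '[[[0,0,0],[0,0.1,-0.6],0.6],[[0,0,0],[0,0.1,-1.2],0.6],[[0,0,0],[0,0.1,-1.6],0.6],[[0,0,0],[0,0.1,-1.6],0.6]]' 20; python3 -m crank '[[[0,0,0],[0,0,0],0.2],[[0,0,0],[0,0,0],0.2],[[0,0,0],[0,0,0],0.2],[[0,0,0],[0,0,0],0.2],[[0,0,0],[0,0,0],0.2],[[0,0,0],[0,0,0],0.2]]' 20
```

```text
time: 9.67
eef_pos: [0.6375, 0.3103, 0.0183]
tool_rot: [-3.141, -0.001, -2.906]
contact_force: [-0.6, -0.0, -1.0]
opening: 0.0528
time: 10.17
eef_pos: [0.6382, 0.3103, 0.0191]
tool_rot: [-3.142, 0.001, -2.906]
contact_force: [-0.3, -0.3, 1.9]
opening: 0.0298
```

```bash
python3 -m crank '[[[0,0,0],[0,0,1],0.2],[[0,0,0],[0,0,3],0.2],[[0,0,0],[0,0,6],0.2],[[0,0,-2],[0,-1,9],0.2],[[0,0,-4],[0,-3,12],0.2],[[0,0,-6],[0,-6,13],0.2],[[0,0,-9],[0,-9.5,13],0.2],[[0,0,-11.2],[0,-13,13],0.2]]' 20; python3 -m crank '[[[0,0,0],[0,-3.5,0],0.2],[[0,0,0],[0,-7,0],0.2],[[0,0,0],[0,-10.5,0],0.2],[[0,0,0],[0,-14,0],0.2],[[0,0,0],[0,-17.5,0],0.2],[[0,0,0],[0,-21,0],0.2],[[0,0,0],[0,-24.5,0],0.2],[[0,0,0],[0,-28,0],0.2]]';python3 -m crank '[[[0,0,0],[0,-3.5,0],0.2],[[0,0,0],[0,-7,0],0.2],[[0,0,0],[-0.1,-10.5,0],0.2],[[0,0,0],[-0.2,-14,0],0.2],[[0,0,0],[-0.2,-16.5,0],0.2],[[0,0,0],[-0.2,-17.2,0],0.2],[[0,0,0],[-0.2,-17.4,0],0.2],[[0,0,0],[-0.2,-17.4,0],0.2]]'; python3 look.py w7 wrist
```

```text
time: 10.83
eef_pos: [0.6384, 0.18, 0.1509]
tool_rot: [3.14, 0.003, -3.103]
contact_force: [0.5, -0.2, -0.9]
opening: 0.03
time: 11.5
eef_pos: [0.6377, -0.1012, 0.1495]
tool_rot: [3.141, 0.001, -3.102]
contact_force: [0.9, -1.1, -1.3]
opening: 0.0298
time: 12.17
eef_pos: [0.636, -0.2729, 0.1489]
tool_rot: [3.141, 0.0, -3.102]
contact_force: [-0.6, 0.0, -1.1]
opening: 0.0294
12.22 [ 0.6364 -0.2715  0.1488] [ 3.14  0.   -3.1 ] [ 0.2  1.3 -0.7] 0.029874343837621643
```

View pics/w7.png

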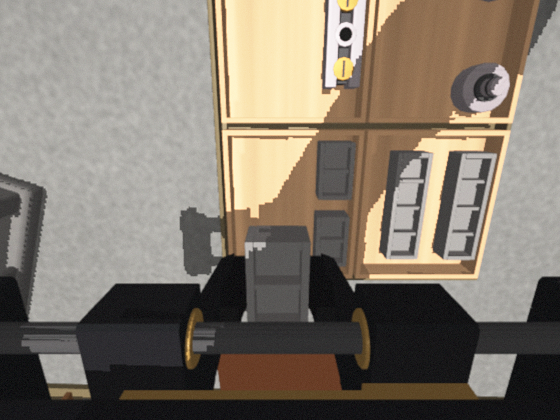

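```bash
cat > prof.py <<'E'
import sys;from h import *
f=dict(np.load("pics/%s.npz"%sys.argv[1]));P=pts(f);x0,x1,ya,yb=map(float,sys.argv[2:6])
m=(P[...,0]>x0)&(P[...,0]<x1)&(P[...,1]>ya)&(P[...,1]<yb)&(P[...,2]<.06)
q=P[m]; y=q[:,1]-(q[:,0]-(x0+x1)/2)*np.tan(np.radians(2.2))
for v in np.arange(ya,yb,.002):
    k=(y>=v)&(y<v+.002)
    if k.sum()>3 and abs(np.median(q[k,2])-.0075)>.002: print((int(round(1000*v)),int(1000*np.median(q[k,2]))),end=' ')
print()
E
python3 prof.py w7 .59 .62 -.335 -.225;python3 prof.py w7 .50 .52 -.335 -.225; python3 prof.py w7 .49 .52 -.21 -.15
```

```text
(-335, 0) (-333, 0) (-329, 19) (-327, 19) (-325, 16) (-321, 30) (-319, 31) (-317, 26) (-239, 11) (-237, 29) (-235, 30) (-233, 26) (-231, 18) (-229, 18) (-227, 18) (-225, 17) 
(-333, 19) (-331, 19) (-329, 16) (-323, 30) (-321, 30) (-319, 13) (-239, 25) (-237, 28) (-235, 28) (-233, 28) (-231, 28) (-229, 27) (-227, 27) (-225, 28) 
(-210, 27) (-208, 30) (-206, 30) (-204, 26) (-202, 30) (-200, 30)
```

```bash
python3 -m crank '[[[0,0,0],[0,-0.2,-2],0.2],[[0,0,0],[0,-0.2,-4.5],0.2],[[0,0,0],[0,-0.2,-7],0.2],[[0,0,0],[0,-0.2,-9],0.2],[[0,0,0],[0,-0.2,-10.5],0.2],[[0,0,0],[0,-0.2,-11.3],0.2],[[0,0,0],[0,-0.2,-11.3],0.2],[[0,0,0],[0,-0.2,-11.3],0.2]]'; python3 look.py w8 wrist
```

```text
time: 12.88
eef_pos: [0.6364, -0.2751, 0.0362]
tool_rot: [3.142, 0.001, -3.101]
contact_force: [0.8, -1.1, 0.2]
opening: 0.0298
12.93 [ 0.6369 -0.2756  0.037 ] [-3.141e+00  2.000e-03 -3.101e+00] [1.  0.3 1.5] 0.02974035471992397
```

View pics/w8.png

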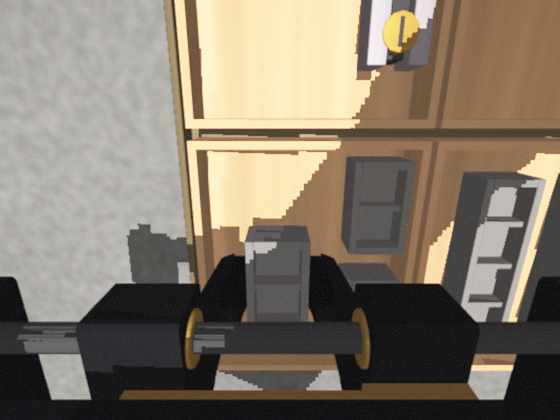

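```bash
python3 -m crank '[[[0,0,0],[0,0.1,-0.8],0.2],[[0,0,0],[0,0.1,-1.5],0.2],[[0,0,0],[0,0.1,-1.9],0.2],[[0,0,0],[0,0.1,-2.1],0.2],[[0,0,0],[0,0.1,-2.1],0.2]]'; python3 -m crank '[[[0,0,0],[0,0,-0.1],0.2],[[0,0,0],[0,0,-0.15],0.2],[[0,0,0],[0,0,-0.2],0.2],[[0,0,0],[0,0,-0.2],0.2],[[0,0,0],[0,0,-0.2],0.2]]'
```

```text
time: 13.35
eef_pos: [0.6353, -0.2746, 0.0139]
tool_rot: [3.141, -0.001, -3.102]
contact_force: [0.1, -0.0, -0.1]
opening: 0.0296
time: 13.77
eef_pos: [0.636, -0.2747, 0.0129]
tool_rot: [-3.142, 0.0, -3.102]
contact_force: [0.6, -0.4, 1.1]
opening: 0.0296
```

```bash
python3 -m crank '[[[0,0,0],[0,0,-0.05],0.2],[[0,0,0],[0,0,-0.1],0.2],[[0,0,0],[0,0,-0.1],0.2]]'; python3 -m crank '[[[0,0,0],[0,0,-0.05],0.2],[[0,0,0],[0,0,-0.1],0.2],[[0,0,0],[0,0,-0.1],0.2]]'
```

```text
time: 14.02
eef_pos: [0.636, -0.2747, 0.0121]
tool_rot: [3.142, 0.0, -3.102]
contact_force: [-0.8, 1.4, 3.3]
opening: 0.0303
time: 14.27
eef_pos: [0.636, -0.2748, 0.012]
tool_rot: [3.141, 0.0, -3.102]
contact_force: [-3.7, 1.6, 11.0]
opening: 0.0296
```

Contact: 11 N with z stopped. Release and lift.

```bash
python3 -m crank '[[[0,0,0],[0,0,0.1],0.36],[[0,0,0],[0,0,0.1],0.38],[[0,0,0],[0,0,0.1],0.38],[[0,0,0],[0,0,0.1],0.38]]';  python3 -m crank '[[[0,0,0],[0,0,0.3],0.38],[[0,0,0],[0,0,1],0.38],[[0,0,0],[0,0,2.5],0.38],[[0,0,0],[0,0,5],0.4],[[0,0,0],[0,0,8],0.4],[[0,0,0],[0,0,11],0.6],[[0,0,0],[0,0,14],0.8],[[0,0,0],[0,0,15],0.8]]'; python3 look.py w9 wrist; python3 seg.py w9 240 170 310 290 .015 .05
```

```text
time: 14.6
eef_pos: [0.6357, -0.2747, 0.0114]
tool_rot: [3.142, -0.0, -3.102]
contact_force: [-0.0, -0.0, -0.8]
opening: 0.0335
time: 15.27
eef_pos: [0.6385, -0.2761, 0.1685]
tool_rot: [-3.138, 0.008, -3.102]
contact_force: [0.8, -0.7, 1.2]
opening: 0.0531
15.32 [ 0.6387 -0.2761  0.1684] [-3.138  0.008 -3.102] [ 0.8 -0.8  1.3] 0.05697610080809114
(array([ 635.5, -273.9]), array([50.7, 30. ]), np.float32(2.6)) [ 264  170   32   53 1652] [0.0171 0.0229 0.0307]
```

View pics/w9.png

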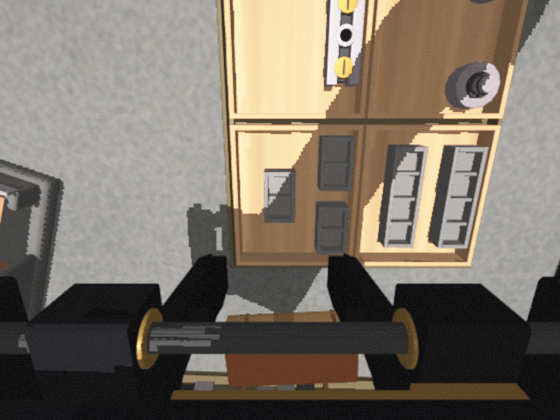

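```bash
python3 -m crank '[[[0,0,0.5],[-1,3.4,0],0.8],[[0,0,1],[-2,6.8,0],0.8],[[0,0,1.5],[-3,10.2,0],0.8],[[0,0,3],[-4,13.6,0],0.8],[[0,0,4.5],[-5,17,0],0.8],[[0,0,6],[-6,20.4,0],0.8],[[0,0,7.5],[-7,23.8,0],0.8],[[0,0,9],[-8,27.2,0],0.8]]'; python3 -m crank '[[[0,0,1],[-1,3.4,0],0.8],[[0,0,2],[-2,6.8,0],0.8],[[0,0,2.7],[-3,10.2,0],0.8],[[0,0,2.7],[-4,13.6,0],0.8],[[0,0,2.7],[-5,17,0],0.8],[[0,0,2.7],[-6,20.4,0],0.8],[[0,0,2.7],[-7,23.8,0],0.8],[[0,0,2.7],[-8,27.2,0],0.8]]'; python3 -m crank '[[[0,0,0],[-0.5,2,0],0.8],[[0,0,0],[-0.5,3.2,0],0.8],[[0,0,0],[-0.5,3.4,0],0.8],[[0,0,0],[-0.5,3.4,0],0.8]]'; python3 look.py w10 wrist; python3 look.py t10 top
```

```text
time: 15.98
eef_pos: [0.5545, -0.0012, 0.1612]
tool_rot: [3.141, -0.001, -2.943]
contact_force: [0.9, 0.2, 0.2]
opening: 0.0705
time: 16.65
eef_pos: [0.4746, 0.2706, 0.1612]
tool_rot: [-3.141, -0.001, -2.897]
contact_force: [0.2, -0.2, 0.0]
opening: 0.0705
time: 16.98
eef_pos: [0.4712, 0.3026, 0.1613]
tool_rot: [-3.141, -0.0, -2.898]
contact_force: [0.3, -1.0, -0.8]
opening: 0.0708
17.03 [0.4715 0.3015 0.1613] [-3.140e+00 -1.000e-03 -2.899e+00] [-0.4  0.2  0.5] 0.07067087780650476
17.08 [0.4717 0.301  0.1614] [-3.14 -0.   -2.9 ] [-0.3 -1.3  0.3] 0.07079256147619915
```

View pics/w10.png

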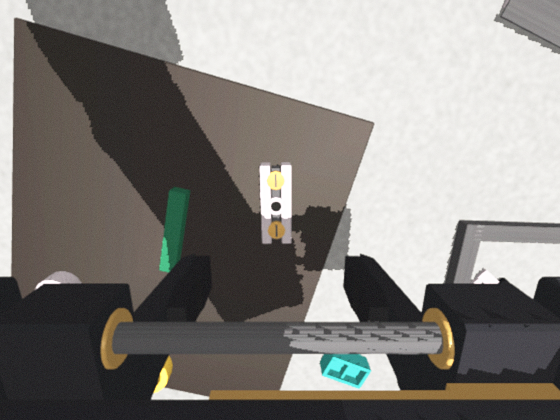

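```bash
python3 seg.py w10 245 150 305 255 .024 .05
```

```text
(array([471.4, 302.1]), array([74.6, 27.9]), np.float32(14.8)) [ 260  163   32   80 2295] [0.0308 0.0349 0.0361]
```

```bash
python3 -m crank '[[[0,0,0.6],[0,0.1,-3],0.7],[[0,0,0.6],[0,0.1,-6],0.7],[[0,0,0.6],[0,0.1,-8.5],0.6],[[0,0,0.6],[0,0.1,-10.5],0.6],[[0,0,0.6],[0,0.1,-12],0.6],[[0,0,0.6],[0,0.1,-12.7],0.6],[[0,0,0.6],[0,0.1,-12.7],0.6]]'
```

```text
time: 17.67
eef_pos: [0.4707, 0.302, 0.0334]
tool_rot: [-3.14, -0.002, -2.889]
contact_force: [1.0, -0.1, 0.8]
opening: 0.0529
```

```bash
python3 -m crank '[[[0,0,0],[0,0,-0.6],0.6],[[0,0,0],[0,0,-1.2],0.6],[[0,0,0],[0,0,-1.6],0.6],[[0,0,0],[0,0,-1.6],0.6]]' 35; python3 -m crank '[[[0,0,0],[0,0,0],0.2],[[0,0,0],[0,0,0],0.2],[[0,0,0],[0,0,0],0.2],[[0,0,0],[0,0,0],0.2],[[0,0,0],[0,0,0],0.2],[[0,0,0],[0,0,0],0.2]]' 35
```

```text
time: 18.0
eef_pos: [0.4707, 0.3041, 0.0184]
tool_rot: [-3.141, -0.0, -2.887]
contact_force: [-0.1, -0.5, -0.3]
opening: 0.0526
time: 18.5
eef_pos: [0.4712, 0.3038, 0.019]
tool_rot: [-3.141, 0.0, -2.887]
contact_force: [0.3, -3.4, 4.0]
opening: 0.0277
```

```bash
python3 -m crank '[[[0,0,0],[0,0,1],0.2],[[0,0,0],[0,0,3],0.2],[[0,0,0],[0,0,6],0.2],[[0,0,-2],[0,-1,9],0.2],[[0,0,-4],[0,-3,12],0.2],[[0,0,-6],[0,-6,13],0.2],[[0,0,-9],[0,-9.5,13],0.2],[[0,0,-12.3],[0,-13,13],0.2]]' 35; python3 -m crank '[[[0,0,0],[0.2,-3.5,0],0.2],[[0,0,0],[0.4,-7,0],0.2],[[0,0,0],[0.6,-10.5,0],0.2],[[0,0,0],[0.8,-14,0],0.2],[[0,0,0],[1,-17.5,0],0.2],[[0,0,0],[1.2,-21,0],0.2],[[0,0,0],[1.4,-24.5,0],0.2],[[0,0,0],[1.6,-28,0],0.2]]';python3 -m crank '[[[0,0,0],[0.2,-3.5,0],0.2],[[0,0,0],[0.4,-7,0],0.2],[[0,0,0],[0.6,-10.5,0],0.2],[[0,0,0],[0.8,-14,0],0.2],[[0,0,0],[0.8,-16.5,0],0.2],[[0,0,0],[0.8,-17.2,0],0.2],[[0,0,0],[0.8,-17.4,0],0.2],[[0,0,0],[0.8,-17.4,0],0.2]]'; python3 look.py w11 wrist; python3 prof.py w11 .45 .48 -.345 -.22
```

```text
time: 19.17
eef_pos: [0.471, 0.1742, 0.1502]
tool_rot: [3.14, 0.002, -3.102]
contact_force: [0.8, -0.6, -2.9]
opening: 0.028
time: 19.83
eef_pos: [0.4866, -0.1068, 0.1492]
tool_rot: [3.141, 0.0, -3.101]
contact_force: [1.1, -0.9, -1.7]
opening: 0.0278
time: 20.5
eef_pos: [0.4948, -0.2788, 0.1487]
tool_rot: [3.14, -0.0, -3.102]
contact_force: [1.1, -0.1, -2.2]
opening: 0.0278
20.55 [ 0.4951 -0.2778  0.1486] [ 3.14 -0.   -3.1 ] [ 0.3  0.2 -3.1] 0.02741022817129891
(-345, 0) (-343, 0) (-341, 0) (-339, 0) (-335, 18) (-333, 19) (-331, 17) (-329, 12) (-325, 30) (-323, 30) (-321, 16) (-241, 20) (-239, 27) (-237, 27) (-235, 27) (-233, 27) (-231, 27) (-229, 25) (-227, 27) (-225, 26) (-223, 24) (-221, 27)
```

View pics/w11.png

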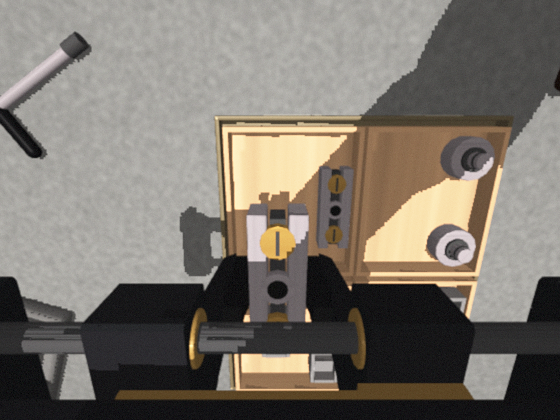

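```bash
python3 -m crank '[[[0,0,0],[0,-0.1,-2],0.2],[[0,0,0],[0,-0.1,-4.5],0.2],[[0,0,0],[0,-0.1,-7],0.2],[[0,0,0],[0,-0.1,-9],0.2],[[0,0,0],[0,-0.1,-10.5],0.2],[[0,0,0],[0,-0.1,-11.3],0.2],[[0,0,0],[0,-0.1,-11.3],0.2],[[0,0,0],[0,-0.1,-11.3],0.2]]'; python3 look.py w12 wrist
```

```text
time: 21.22
eef_pos: [0.4953, -0.2796, 0.036]
tool_rot: [3.141, 0.0, -3.1]
contact_force: [1.0, 0.1, -3.0]
opening: 0.0279
21.27 [ 0.4957 -0.2802  0.0366] [-3.141e+00  1.000e-03 -3.101e+00] [ 0.6  0.2 -2.3] 0.02763720949080515
```

View pics/w12.png

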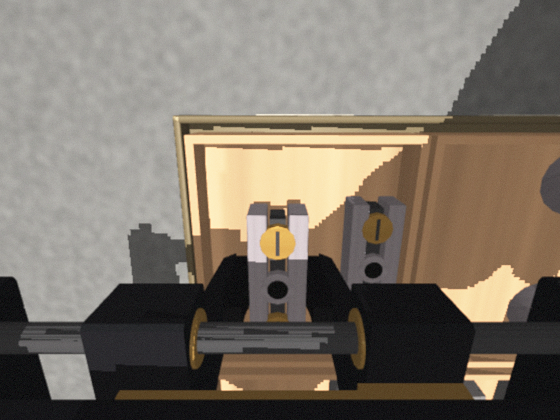

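```bash
python3 -m crank '[[[0,0,0],[0,0,-0.8],0.2],[[0,0,0],[0,0,-1.5],0.2],[[0,0,0],[0,0,-1.9],0.2],[[0,0,0],[0,0,-2.1],0.2],[[0,0,0],[0,0,-2.1],0.2]]'; python3 -m crank '[[[0,0,0],[0,0,-0.1],0.2],[[0,0,0],[0,0,-0.15],0.2],[[0,0,0],[0,0,-0.2],0.2],[[0,0,0],[0,0,-0.2],0.2],[[0,0,0],[0,0,-0.2],0.2]]'
```

```text
time: 21.68
eef_pos: [0.4944, -0.2805, 0.0141]
tool_rot: [3.141, -0.001, -3.102]
contact_force: [-0.3, -0.0, -2.6]
opening: 0.0276
time: 22.1
eef_pos: [0.4949, -0.2807, 0.0128]
tool_rot: [-3.142, 0.0, -3.102]
contact_force: [0.6, 0.3, -2.5]
opening: 0.0275
```

```bash
python3 -m crank '[[[0,0,0],[0,0,-0.05],0.2],[[0,0,0],[0,0,-0.1],0.2],[[0,0,0],[0,0,-0.1],0.2]]'; python3 -m crank '[[[0,0,0],[0,0,-0.05],0.2],[[0,0,0],[0,0,-0.1],0.2],[[0,0,0],[0,0,-0.1],0.2]]'
```

```text
time: 22.35
eef_pos: [0.495, -0.2808, 0.012]
tool_rot: [-3.142, 0.0, -3.102]
contact_force: [-0.7, 1.0, 2.7]
opening: 0.0279
time: 22.6
eef_pos: [0.495, -0.2808, 0.012]
tool_rot: [3.141, 0.0, -3.102]
contact_force: [-3.4, 2.6, 14.3]
opening: 0.0275
```

Contact (14 N). Release and lift.

```bash
python3 -m crank '[[[0,0,0],[0,0,0.1],0.35],[[0,0,0],[0,0,0.1],0.38],[[0,0,0],[0,0,0.1],0.38],[[0,0,0],[0,0,0.1],0.38]]';  python3 -m crank '[[[0,0,0],[0,0,0.3],0.38],[[0,0,0],[0,0,1],0.38],[[0,0,0],[0,0,2.5],0.38],[[0,0,0],[0,0,5],0.4],[[0,0,0],[0,0,8],0.4],[[0,0,0],[0,0,11],0.6],[[0,0,0],[0,0,14],0.8],[[0,0,0],[0,0,15],0.8]]'; python3 look.py w13 wrist; python3 seg.py w13 240 140 310 290 .015 .05;  python3 prof.py w13 .48 .50 -.21 -.08
```

```text
time: 22.93
eef_pos: [0.495, -0.2807, 0.0116]
tool_rot: [-3.141, 0.0, -3.102]
contact_force: [0.2, 0.4, -0.4]
opening: 0.0336
time: 23.6
eef_pos: [0.4968, -0.282, 0.1665]
tool_rot: [-3.139, 0.006, -3.102]
contact_force: [0.5, -0.9, 0.2]
opening: 0.053
23.65 [ 0.4971 -0.2821  0.1665] [-3.138  0.007 -3.102] [ 1.1 -1.   1.3] 0.056899457882364744
(array([ 494.4, -279.9]), array([74.5, 27.9]), np.float32(2.0)) [ 265  158   30   77 2127] [0.0239 0.0279 0.0292]
(-210, 29) (-208, 30) (-206, 30) (-204, 26) (-202, 31) (-200, 30) (-90, 18) (-88, 28) (-86, 30)
```

View pics/w13.png

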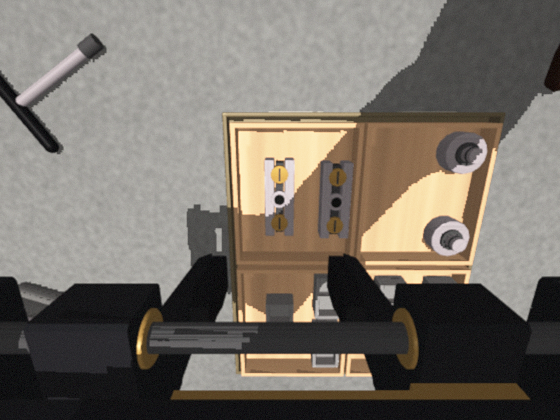

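```bash
python3 - <<'E'
from plant import bot
print(bot.get_state()["qpos"])
E
python3 -m crank '[[[0,0,0],[1,3.2,0],0.8],[[0,0,0],[2,6.4,0],0.8],[[0,0,0],[3,9.6,0],0.8],[[0,0,0],[4,12.8,0],0.8],[[0,0,0],[5,16,0],0.8],[[0,0,0],[6,19.2,0],0.8],[[0,0,0],[7,22.4,0],0.8],[[0,0,0],[8,25.6,0],0.8]]'; python3 - <<'E'
from plant import bot
print(bot.get_state()["qpos"])
E
```

```text
[ 0.28746448  0.49327548  0.19751686  1.82739062 -0.12714784  0.82565763
  2.15811731]
time: 24.32
eef_pos: [0.5744, -0.023, 0.1606]
tool_rot: [3.142, -0.002, -3.102]
contact_force: [0.6, -0.3, 0.1]
opening: 0.0704
[-0.15692374  0.50892208  0.15739919  1.81308991 -0.10374878  0.82921417
  1.66186218]
```

```bash
python3 -m crank '[[[0,0,-6.5],[1,3,0],0.8],[[0,0,-13],[2,6,0],0.8],[[0,0,-19.5],[3,9,0],0.8],[[0,0,-26],[4,11.5,0],0.8],[[0,0,-32.5],[4.5,12.7,0],0.8],[[0,0,-39],[4.5,12.8,0],0.8],[[0,0,-45.5],[4.5,12.8,0],0.8],[[0,0,-52],[4.5,12.8,0],0.8]]'; python3 -m crank '[[[0,0,-6.5],[0,0,0],0.8],[[0,0,-13],[0,0,0],0.8],[[0,0,-19.5],[0,0,0],0.8],[[0,0,-26],[0,0,0],0.8],[[0,0,-32],[0,0,0],0.8],[[0,0,-36],[0,0,0],0.8],[[0,0,-38],[0,0,0],0.8],[[0,0,-38],[0,0,0],0.8]]'; python3 look.py w14 wrist; python3 look.py t14 top
```

```text
time: 24.98
eef_pos: [0.6191, 0.1037, 0.1602]
tool_rot: [-3.14, -0.001, 2.269]
contact_force: [-0.2, 0.4, -0.5]
opening: 0.071
time: 25.65
eef_pos: [0.6191, 0.1033, 0.1604]
tool_rot: [-3.14, 0.001, 1.61]
contact_force: [0.8, 0.2, 0.1]
opening: 0.0706
25.7 [0.6192 0.1032 0.1606] [-3.140e+00  1.000e-03  1.612e+00] [ 0.6 -0.2 -0.8] 0.07059244161373673
25.75 [0.6193 0.1032 0.1608] [-3.140e+00  1.000e-03  1.612e+00] [-0.2 -0.4 -0.4] 0.0704921372616582
```

View pics/w14.png

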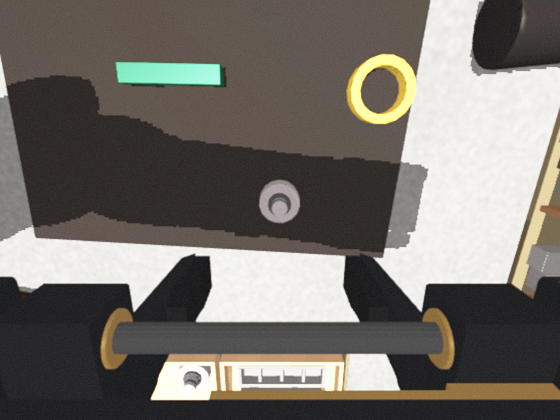

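View pics/t14.png

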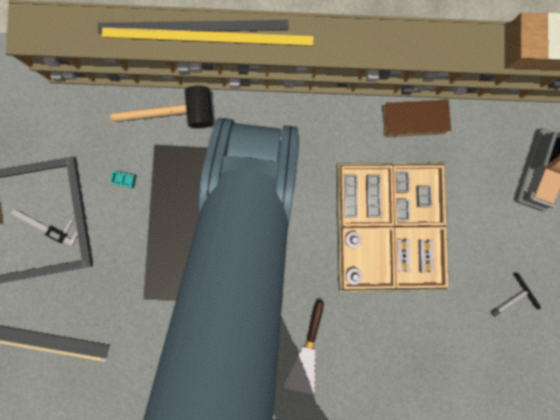

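```bash
python3 seg.py w14 250 170 310 235 .028 .06; python3 - <<'E'
from h import *
f=dict(np.load("pics/w14.npz"));print(ray(f,279.5,201.5,.035),ray(f,279.5,208,.051))
f=dict(np.load("pics/w13.npz"));print("stock feet",ray(f,463,153,.027),ray(f,446,236.5,.027))
E
```

```text
(array([620. , 105.8]), array([37. , 36.7]), np.float32(2.4)) [ 259  182   41   40 1285] [0.0335 0.0354 0.0511]
[620.4113633  106.84271735] [620.37749903 105.514156  ]
stock feet [ 444.98877297 -114.08722953] [ 527.28973064 -112.30618476]
```

```bash
python3 -m crank '[[[0,0,0],[0.1,0.2,-3],0.8],[[0,0,0],[0.1,0.2,-6],0.8],[[0,0,0],[0.1,0.2,-8.5],0.7],[[0,0,0],[0.1,0.2,-10.5],0.7],[[0,0,0],[0.1,0.2,-12],0.7],[[0,0,0],[0.1,0.2,-12.7],0.7],[[0,0,0],[0.1,0.2,-12.7],0.7]]' 35; python3 -m crank '[[[0,0,0],[0,0,-0.6],0.7],[[0,0,0],[0,0,-1.2],0.7],[[0,0,0],[0,0,-1.6],0.7],[[0,0,0],[0,0,-1.6],0.7]]' 35
```

```text
time: 26.33
eef_pos: [0.6199, 0.105, 0.0333]
tool_rot: [-3.139, 0.0, 1.611]
contact_force: [-0.1, 0.2, -0.2]
opening: 0.0616
time: 26.67
eef_pos: [0.6207, 0.1054, 0.0184]
tool_rot: [-3.141, -0.0, 1.611]
contact_force: [-0.4, -0.5, -0.2]
opening: 0.0617
```

```bash
python3 -m crank '[[[0,0,0],[0,0,-0.1],0.3],[[0,0,0],[0,0,-0.1],0.3],[[0,0,0],[0,0,-0.1],0.3],[[0,0,0],[0,0,-0.1],0.3],[[0,0,0],[0,0,-0.1],0.3],[[0,0,0],[0,0,-0.1],0.3]]' 35; python3 look.py w15 wrist
```

```text
time: 27.17
eef_pos: [0.6211, 0.1053, 0.018]
tool_rot: [3.141, -0.0, 1.611]
contact_force: [-0.6, 1.1, 1.7]
opening: 0.0373
27.22 [0.6211 0.1054 0.018 ] [ 3.141 -0.     1.611] [-1.5 -0.5  2.1] 0.03743222415950183
```

View pics/w15.png

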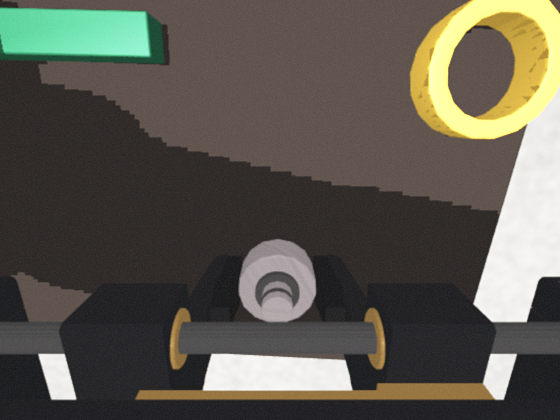

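```bash
python3 -m crank '[[[0,0,0],[0,0,1],0.3],[[0,0,0],[0,0,3],0.3],[[0,0,0],[0,0,6],0.3],[[0,0,0],[0,0,9],0.3],[[0,0,0],[-0.5,-1,12],0.3],[[0,0,0],[-1.5,-3,13],0.3],[[0,0,0],[-3,-6,13],0.3],[[0,0,0],[-4.5,-9,13],0.3]]' 35; python3 -m crank '[[[0,0,0],[-1.5,-3,0],0.3],[[0,0,0],[-3,-6,0],0.3],[[0,0,0],[-4.5,-9,0],0.3],[[0,0,0],[-6,-12,0],0.3],[[0,0,0],[-7.5,-15,0],0.3],[[0,0,0],[-8.4,-17,0],0.3],[[0,0,0],[-8.6,-17.4,0],0.3],[[0,0,0],[-8.6,-17.4,0],0.3]]'; python3 look.py w16 wrist
```

```text
time: 27.88
eef_pos: [0.5759, 0.0152, 0.1492]
tool_rot: [3.139, -0.001, 1.613]
contact_force: [0.2, -1.2, -2.2]
opening: 0.0369
time: 28.55
eef_pos: [0.4889, -0.1604, 0.1482]
tool_rot: [3.142, 0.0, 1.607]
contact_force: [0.9, 1.1, -2.3]
opening: 0.0372
28.6 [ 0.4898 -0.1587  0.148 ] [ 3.141e+00 -1.000e-03  1.609e+00] [ 0.9 -0.4 -1.8] 0.03723827251454157
```

View pics/w16.png

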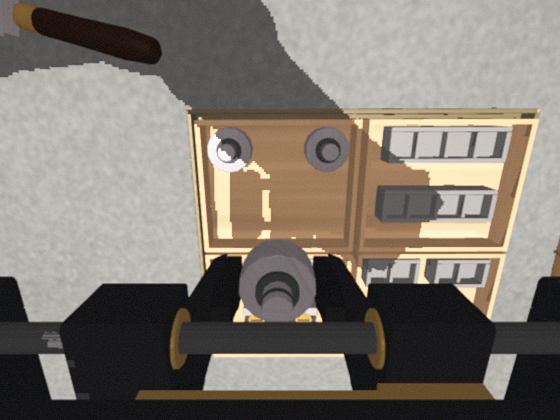

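```bash
python3 -m crank '[[[0,0,0],[0,0,-2],0.3],[[0,0,0],[0,0,-4.5],0.3],[[0,0,0],[0,0,-7],0.3],[[0,0,0],[0,0,-9],0.3],[[0,0,0],[0,0,-10.5],0.3],[[0,0,0],[0,0,-11.2],0.3],[[0,0,0],[0,0,-11.2],0.3],[[0,0,0],[0,0,-11.2],0.3]]'; python3 look.py w17 wrist
```

```text
time: 29.27
eef_pos: [0.4905, -0.1579, 0.036]
tool_rot: [3.141, -0.0, 1.612]
contact_force: [-0.2, -0.6, -2.0]
opening: 0.0371
29.32 [ 0.4908 -0.1583  0.0364] [3.14  0.    1.612] [-0.6 -0.1 -1.6] 0.03711915507000069
```

View pics/w17.png

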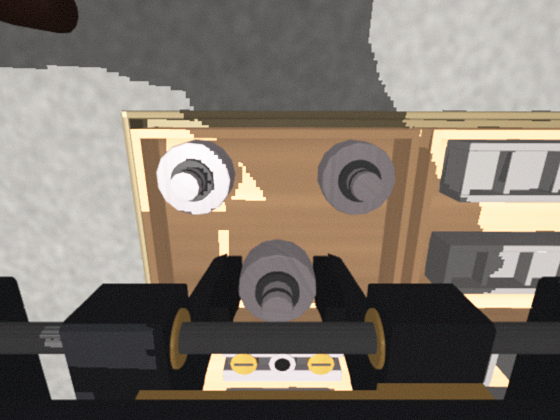

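```bash
python3 -m crank '[[[0,0,0],[0,0,-0.8],0.3],[[0,0,0],[0,0,-1.5],0.3],[[0,0,0],[0,0,-1.9],0.3],[[0,0,0],[0,0,-2.2],0.3],[[0,0,0],[0,0,-2.2],0.3]]'; python3 -m crank '[[[0,0,0],[0,0,-0.1],0.3],[[0,0,0],[0,0,-0.15],0.3],[[0,0,0],[0,0,-0.2],0.3],[[0,0,0],[0,0,-0.2],0.3],[[0,0,0],[0,0,-0.2],0.3]]'
```

```text
time: 29.73
eef_pos: [0.4894, -0.1586, 0.0131]
tool_rot: [-3.141, -0.0, 1.611]
contact_force: [-0.5, -0.3, -2.0]
opening: 0.037
time: 30.15
eef_pos: [0.4899, -0.1587, 0.0118]
tool_rot: [3.141, 0.0, 1.611]
contact_force: [-0.6, -0.6, -1.4]
opening: 0.0375
```

```bash
python3 -m crank '[[[0,0,0],[0,0,-0.05],0.3],[[0,0,0],[0,0,-0.1],0.3],[[0,0,0],[0,0,-0.1],0.3]]'; python3 -m crank '[[[0,0,0],[0,0,-0.05],0.3],[[0,0,0],[0,0,-0.1],0.3],[[0,0,0],[0,0,-0.1],0.3]]'
```

```text
time: 30.4
eef_pos: [0.49, -0.1587, 0.011]
tool_rot: [3.141, -0.0, 1.611]
contact_force: [-0.7, 0.4, 1.9]
opening: 0.0374
time: 30.65
eef_pos: [0.49, -0.1587, 0.0108]
tool_rot: [3.141, -0.001, 1.611]
contact_force: [-4.5, 2.8, 15.8]
opening: 0.0372
```

```bash
python3 -m crank '[[[0,0,0],[0,0,0.1],0.5],[[0,0,0],[0,0,0.1],0.6],[[0,0,0],[0,0,0.1],0.6],[[0,0,0],[0,0,0.1],0.6]]';  python3 -m crank '[[[0,0,0],[0,0,0.3],0.6],[[0,0,0],[0,0,1],0.6],[[0,0,0],[0,0,2.5],0.6],[[0,0,0],[0,0,5],0.6],[[0,0,0],[0,0,8],0.6],[[0,0,0],[0,0,11],0.6],[[0,0,0],[0,0,14],0.8],[[0,0,0],[0,0,15],0.8]]'; python3 look.py w18 wrist
```

```text
time: 30.98
eef_pos: [0.4899, -0.1587, 0.0106]
tool_rot: [3.142, 0.0, 1.611]
contact_force: [-0.9, 0.1, 0.5]
opening: 0.0529
time: 31.65
eef_pos: [0.4916, -0.1596, 0.1648]
tool_rot: [3.136, 0.001, 1.61]
contact_force: [1.2, 0.3, 0.5]
opening: 0.0641
31.7 [ 0.492  -0.1595  0.1648] [3.135e+00 1.000e-03 1.610e+00] [1.5 0.6 1. ] 0.06831968973514026
```

View pics/w18.png

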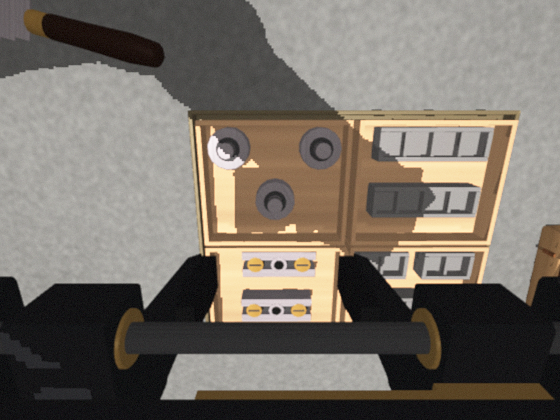

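```bash
python3 -m crank '[[[0,0,0],[-0.4,3.5,0.5],0.8],[[0,0,0],[-0.8,7,1],0.8],[[0,0,0],[-1.2,10.5,1.5],0.8],[[0,0,0],[-1.6,14,2],0.8],[[0,0,0],[-2,17.5,2.5],0.8],[[0,0,0],[-2.4,21,3],0.8],[[0,0,0],[-2.8,24.5,3.5],0.8],[[0,0,0],[-3.2,28,4],0.8]]'; python3 -m crank '[[[0,0,0],[-0.4,3.5,0],0.8],[[0,0,0],[-0.8,7,0],0.8],[[0,0,0],[-1.2,10.5,0],0.8],[[0,0,0],[-1.6,14,0],0.8],[[0,0,0],[-2.2,17.5,0],0.8],[[0,0,0],[-2.8,21,0],0.8],[[0,0,0],[-3.4,24.5,0],0.8],[[0,0,0],[-4,28,0],0.8]]'; python3 -m crank '[[[0,0,0],[0,3.5,0],0.8],[[0,0,0],[0,6,0],0.8],[[0,0,0],[0,7,0],0.8],[[0,0,0],[0,7,0],0.8],[[0,0,0],[0,7,0],0.8],[[0,0,0],[0,7,0],0.8]]'; python3 look.py t19 top;python3 look.py s19 side
python3 - <<'E'
from h import *
f=dict(np.load("pics/t19.npz"));P=pts(f)
m=np.zeros(P.shape[:2],bool);m[148:303,152:286]=1
for o in rect(P,m,.023,.08):print(*o)
c=f["color"][:,:,::-1]
cv2.imwrite("pics/case19.png",cv2.resize(c[155:300,330:455],None,fx=4,fy=4,interpolation=cv2.INTER_CUBIC))
E
```

```text
time: 32.37
eef_pos: [0.4566, 0.1229, 0.2]
tool_rot: [-3.14, 0.001, 1.611]
contact_force: [0.5, -0.7, 0.4]
opening: 0.0707
time: 33.03
eef_pos: [0.4166, 0.4026, 0.1993]
tool_rot: [-3.14, 0.001, 1.611]
contact_force: [1.0, -0.5, -0.1]
opening: 0.0706
time: 33.53
eef_pos: [0.4186, 0.4688, 0.2002]
tool_rot: [-3.141, 0.002, 1.608]
contact_force: [0.2, 0.1, -0.0]
opening: 0.0706
33.58 [0.4187 0.4689 0.2005] [-3.141e+00  1.000e-03  1.608e+00] [-0.1  0.4  1. ] 0.07067823688348865
33.63 [0.4186 0.4692 0.2008] [-3.141e+00  1.000e-03  1.608e+00] [-0.8  0.6  0.4] 0.07072926191368861
[219. 161.] 241 [701.4 205.6] [52.9 52. ] 46.7 [28.2 32.4 35.3]
[214. 237.] 270 [524.5 211. ] [84.4 15.8] 1.9 [26.6 29.7 32.6]
```

View pics/t19.png

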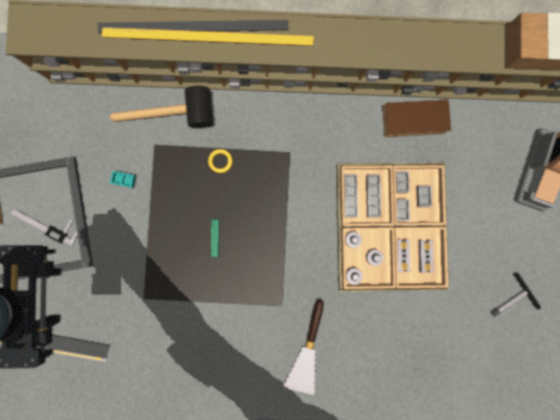

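View pics/s19.png

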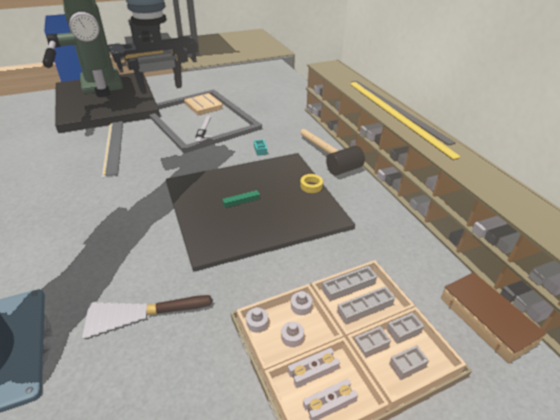

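View pics/case19.png

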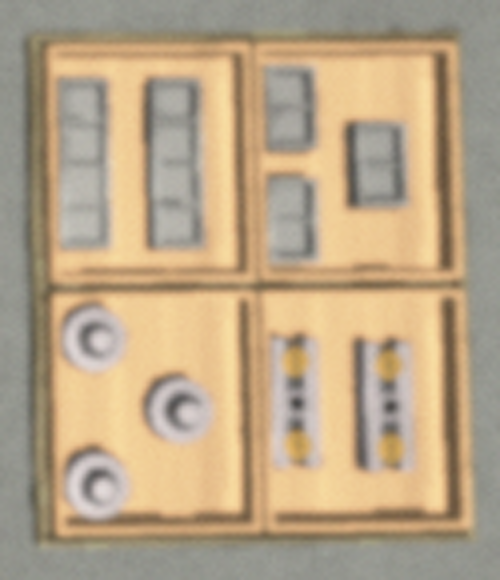

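The top view shows all four pieces in their own trays: long (373,196), short (424,196), quoin (427,255) and foot (375,257). The rubber bar (214,237) and the tape (219,161) measure within 0.5 mm of where they started, and the arm is clear of everything. I'm handing in.

```bash
python3 -c "
from plant import bot
print(bot.hand_in())"
```

```text
the job is handed in; nothing more can be done
None
```

All four pieces are back in the trays of their own kind, and I handed the job in at about 34 s of the 115 s allowed. I moved them in the order listed (long, short, quoin, foot), lowering each slowly until it touched the tray floor before letting go. The wrist force readings between moves never exceeded about 16 N.

- **Oblong pieces:** the wrist camera, after each release, put all three flat, within about 1 mm of the lane centre I had measured. Their headings were 2.0–2.6°, against about 2.2° for the case.
- **Foot:** it stands upright in the free lane between its two stock feet. I checked this by eye in the pictures only.
- **Green bar and yellow tape:** the final top view puts them within 0.5 mm of where they started.
- **Arm:** it is parked clear of everything.

**Disagreements:** the top and wrist cameras differed by about 3 mm on where the short and quoin lanes lie, and I used the wrist camera's figure. For the foot, the tray wall and the stock feet gave lane centres about 3 mm apart, and I went with the wall. The remaining clearances were larger than these differences. No check failed.

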